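# Tip ring blanks down the spout into the sliding box

### The arm

A 7-joint arm with a two-finger parallel gripper is mounted at the origin on the work surface. World frame = base frame: x ahead of the robot, y to its left, z up, the work surface at z = 0. Lengths are in m, angles in rad, forces in N, time in s.
With the tool pointing down it reaches from about 0.425 to 0.925 m from the base axis. Payload 6.8 kg.
Tool frame: the origin (TCP) lies on the front face of the gripper's body, between the roots of the fingers; the fingertips stand 73 mm ahead of it and the grasp point (between the pads) lies 54 mm ahead of it (env.nose_length is the distance from the TCP to the fingertips, in m); z points along the fingers, y is the direction in which the jaws open and shut (so a half turn about z gives the same grasp; the last joint's range is limited). The gripper opens to 85 mm and grips with 20 to 120 N. Pads are 22 mm wide; open, the fingers measure 114 mm over their backs; the gripper's body (76 mm by 85 mm) begins 54 mm behind the grasp point. The pads swing forward as they close: fully open they stand 13 mm farther back than shut.
Start: joints at [-1.418, 0.477, 0.022, 1.555, -0.011, 1.109, -0.083], TCP at [0.174, 0.652, 0.304] pointing down, gripper open.
Joint ranges: [-2.96, 2.96], [-0.34, 2.1], [-1.41, 1.46], [0.24, 2.44], [-1.37, 4.51], [0.17, 1.92], [-2.96, 2.96]. Speed limits (rad/s): [2.39, 2.39, 3.14, 3.14, 3.14, 3.14, 3.14].

### API

Orientations are given as a unit quaternion [w, x, y, z].
In Python, from cell import env, kin, camera, calibration, job gives the robot as it stands. The module is installed in compiled form; this text tells all that it offers. Calls block until the motion is done:
- env.reach(position, orientation): joint-space move of the TCP to a pose.
- env.movel(position, velocity=0.15, rot=None, stop_force=None): straight line of the TCP; rot=None keeps the orientation; velocity is the mean speed in m/s. With stop_force (N) it stops when the force on the tool has changed by that much, and returns True; else False.
- env.goto_joints(angles): joint-space move.
- env.grip(opening, f_grip=None): finger opening in m; f_grip is the grip in N (None keeps the last); returns when the fingers have stopped.
- env.dwell(seconds).
- kin.inverse_kinematics(position, orientation): joint angles nearest the present ones, or None.
- env.get_state(): the state.
- camera(name): name is "scene" or "top"; returns (picture, depth): 420x560x3 uint8, blue, green, red; 420x560 float32, m along the optical axis (not along the pixel's ray), 0 where there is no reading.
- calibration(name): a dict with "fx", "fy", "cx", "cy" (pixels), "k1" (the pictures are not rectified: a ray, as slopes to the right and down, at radius r is drawn at 1 + k1 r^2 times it, then the intrinsics apply), "rvec" (rotation vector, rad) and "tvec" (3), from world to camera coordinates, as OpenCV has them. Camera axes: x right, y down, z forward; pixel columns grow to the right and rows downward; lengths in m; the calibration is good to about 2 mm. A picture is of the moment at which its call begins. calibration takes no time and is no camera call.
A pose or a line that the arm cannot do raises env.PlanningError and nothing moves.
- job.job_done(): hands the job in, once; it reports no verdict.
The state is a dict: "time": time; "qpos": joint angles; "joint_velocities": joint speeds; "joint_torque": joint torques, N m; "tcp_pos": TCP position; "orientation": TCP orientation; "force": force on the tool from outside, world axes, zero at the start; "torque": the same for the moment, N m; "opening": finger opening in m.
Only numpy, scipy, OpenCV 4.12 (cv2) and the standard library are available. Lean on these libraries where they do the work, as an engineer would, in place of code of your own. Each camera call takes 0.05 s, during which the arm holds its last target.

### The job

At the jeweller's bench, push the wooden box on the slide rail until it is centred under the spout of the hopper. Then press the tipping tray's lever bar down so that both ring blanks slide off the tray, through the spout and into that box; do not touch the rings with the gripper, and leave the box centred under the spout.

Things in the scene. Friction and masses are not known exactly. Their poses are not given: they have to be found in the camera images.
- stand: Fixed stand over the rail: aluminium hopper (98 mm square, top 194 mm high) with a square spout, lower end 85 mm above the bench, and a dark wooden tipping tray with the rings, floor 172 mm high, hinged at its lip (y = 30 mm). Origin: on the bench straight below the spout's axis; z up, y along the rail the way the box must go, x away from the robot. The tray pours towards -y into the hopper.
- lever_bar (a point): Centre of the tray's round wooden lever bar, 24 mm thick, 50 mm long along the stand's x, 204 mm high at rest, on the robot's side of the hopper; clear above. Pressed down (3 to 6 N) it moves on a nearly upright arc, 8 mm to either side. 66 mm down tips the tray 52 degrees and the rings slide off in about a second; stop at 72 mm. Let go, the tray falls back level.
- box_floor (a point): Centre of the inner floor of the receiving box, 26 mm above the bench. Open plain wooden box, 92 (x) by 112 mm (y), walls 6 mm, rim 70 mm high, on a carriage that slides on the rail along y only (y towards the spout), about 2 N friction; stays where left. Starts 95 to 235 mm short of the spout, on its -y side. A loose box like it, off the rail, is not meant.
- push_tab (a point): Centre of the top of the push tab: an upright dark wooden block on the box's carriage, 40 mm (x) by 14 mm thick (y, along the rail), 165 mm behind the box's centre. Top 98 mm above the bench, carriage plate below it 20 mm. Free space of 100 mm towards the box and open behind: push it from behind, or pinch its 14 mm from above. Axes as the box's.
- ring_a: Plain metal ring blank, 26 mm outside diameter, 21 mm bore, 9 mm high, 16 g, lying flat in the tray nearer the lip. Origin: centre of its underside, z along its axis.
- ring_b: A second identical ring blank, lying in the tray farther from the lip. Origin: centre of its underside, z along its axis.

How it is judged:
By the outcome, as a careful person would: the job done as asked, in the order asked, and still so for the second after the job is handed in, with the robot touching nothing.
It also fails if it takes over 50 s, if anything falls off the work surface, if the arm or the gripper's body presses on something with over 40 N, if the wrist force passes 120 N, or if a joint passes its speed limit or range.

## Working session

There is one attempt and no reset: what is moved stays moved. The work goes in short steps, each a Python script; the robot and the scene stay as the last script left them, time stands still between calls to the robot, and variables do not carry over. Pictures are saved under pics/ and viewed, and the job is handed in when it is done.

```bash
mkdir -p pics; cat > h.py <<'E'
import numpy as np, cv2
from cell import env, kin, camera, calibration, job
def cal(n):
    c=calibration(n); R=cv2.Rodrigues(np.array(c["rvec"],float))[0]; return c,R,np.array(c["tvec"],float).ravel()
def ray(n,u,v):
    c,R,t=cal(n)
    xd=(u-c["cx"])/c["fx"]; yd=(v-c["cy"])/c["fy"]
    p=cv2.undistortPoints(np.array([[[u,v]]],float),np.array([[c["fx"],0,c["cx"]],[0,c["fy"],c["cy"]],[0,0,1]]),np.array([c["k1"],0,0,0,0.])).ravel()
    d=np.array([p[0],p[1],1.]); return -R.T@t, R.T@d
def onplane(n,u,v,z):
    o,d=ray(n,u,v); return o+d*(z-o[2])/d[2]
def cloud(n,depth):
    c,R,t=cal(n); H,W=depth.shape
    uu,vv=np.meshgrid(np.arange(W),np.arange(H))
    p=cv2.undistortPoints(np.stack([uu,vv],-1).reshape(-1,1,2).astype(float),np.array([[c["fx"],0,c["cx"]],[0,c["fy"],c["cy"]],[0,0,1]]),np.array([c["k1"],0,0,0,0.])).reshape(H,W,2)
    P=np.dstack([p,np.ones((H,W))])*depth[...,None]
    X=(P-t)@R; X[depth<=0]=np.nan; return X
E
python3 - <<'E'
from h import *
for n in("scene","top"):
    p,d=camera(n); cv2.imwrite(f"pics/{n}0.png",p); np.save(f"{n}0.npy",d)
    o,_=ray(n,280,210); print(n,o,calibration(n))
print(env.get_state())
E
```

```text
scene [1.12349258 0.56868922 0.75400544] {'fx': 488.276077538171, 'fy': 488.276077538171, 'cx': 272.667169506126, 'cy': 211.43879065225596, 'k1': 0.061733383019277326, 'rvec': array([ 1.0091304 ,  2.34641209, -1.16372164]), 'tvec': array([ 0.38036865, -0.14198936,  1.41043466])}
top [0.38956257 0.02061189 1.09387685] {'fx': 460.6961922644102, 'fy': 460.6961922644102, 'cx': 277.59812079514353, 'cy': 208.52556331408456, 'k1': -0.1375127370977262, 'rvec': array([ 2.15923594, -2.11813316,  0.19844751]), 'tvec': array([-0.00385223,  0.56987478,  1.01191814])}
{'time': 0.1, 'qpos': array([-1.41809589,  0.4777185 ,  0.02237128,  1.55634364, -0.01150835,
        1.10932588, -0.08309986]), 'joint_velocities': array([ 0.00097549, -0.000641  ,  0.00081583, -0.00228441, -0.00047168,
       -0.00284772,  0.00076389]), 'joint_torque': array([ 4.89860075e-03, -5.97756743e+01,  1.61379453e+00, -2.81955528e+01,
        1.28171218e-02,  5.04479904e-03,  4.53542356e-06]), 'tcp_pos': array([0.17396077, 0.65176608, 0.30302647]), 'orientation': array([-4.50743144e-05,  1.30035336e-01,  9.91509010e-01, -8.32192285e-04]), 'force': array([ 0.22414156, -0.04754507, -0.28886297]), 'torque': array([-0.00771877, -0.02957455,  0.03931065]), 'opening': 0.08544148646881813}
```

View pics/scene0.png

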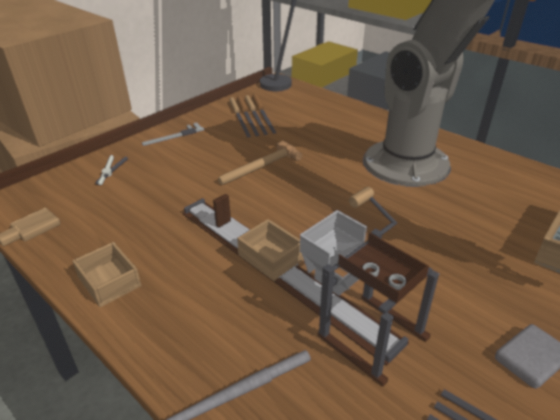

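View pics/top0.png

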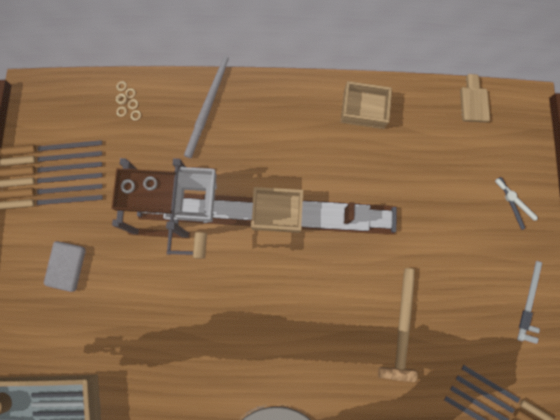

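Scene view: tab at (222,210), box at (268,250), hopper at (333,240), lever bar at (364,196). Top view: hopper at (196,194), box at (277,209), tab at (350,213), lever bar at (200,245). The loose box at (367,105) isn't the one to use. I'll measure next.

```bash
python3 - <<'E'
from h import *
p=cv2.imread("pics/top0.png"); d=np.load("top0.npy"); X=cloud("top",d)
q=cv2.imread("pics/scene0.png"); Xs=cloud("scene",np.load("scene0.npy"))
def blob(X,win,zlo,zhi,name):
    u0,u1,v0,v1=win
    m=np.zeros(X.shape[:2],bool); m[v0:v1,u0:u1]=True
    z=X[...,2]; m&=(z>zlo)&(z<zhi)
    P=X[m]; 
    v,u=np.nonzero(m)
    r=cv2.minAreaRect((P[:,:2]*1000).astype(np.float32)) if len(P)>3 else None
    print(name,len(P),P.mean(0).round(4),"minrect mm",np.round(r[0],1),np.round(r[1],1),round(r[2],1),"z",np.percentile(P[:,2],[5,50,95]).round(4),"pix",u.min(),u.max(),v.min(),v.max())
blob(X,(170,222,160,230),.180,.205,"hopper")
blob(X,(245,310,180,240),.055,.085,"boxrim")
blob(X,(335,365,195,230),.08,.11,"tab")
blob(X,(191,210,230,262),.18,.235,"lever")
blob(Xs,(205,240,190,230),.085,.11,"tab s")
blob(Xs,(230,305,220,280),.06,.08,"box s")
blob(Xs,(295,370,210,275),.185,.2,"hopper s")
blob(Xs,(350,376,185,210),.18,.235,"lever s")
# rail plate direction
blob(X,(222,400,190,235),.012,.04,"carriage")
big=cv2.resize(p[140:280,100:420],None,fx=2.5,fy=2.5,interpolation=cv2.INTER_CUBIC); cv2.imwrite("pics/topz.png",big)
big=cv2.resize(q[170:370,170:450],None,fx=2.8,fy=2.8,interpolation=cv2.INTER_CUBIC); cv2.imwrite("pics/scz.png",big)
E
```

```text
hopper 337 [0.5783 0.1697 0.1901] minrect mm [575.6 182.6] [140.8  90.4] 3.2 z [0.1808 0.192  0.1959] pix 170 214 160 228
boxrim 562 [0.5673 0.0086 0.0683] minrect mm [567.2   9.4] [112.1  92.8] 87.5 z [0.059  0.0692 0.0723] pix 251 302 187 230
tab 129 [ 0.5592 -0.1547  0.096 ] minrect mm [ 560.2 -155.1] [40.2 13.8] 0.1 z [0.0876 0.0973 0.1006] pix 348 354 202 220
lever 311 [0.4669 0.1582 0.2116] minrect mm [467.9 161.9] [28.6 50.1] 88.0 z [0.2033 0.2126 0.2168] pix 191 206 232 258
tab s 122 [ 0.5618 -0.1519  0.0932] minrect mm [ 559.9 -154.3] [40.4 16.6] 0.7 z [0.0857 0.0948 0.098 ] pix 213 228 194 206
box s 705 [0.5691 0.0107 0.0668] minrect mm [565.4   8.8] [117.7  95.5] 88.6 z [0.0607 0.0677 0.0708] pix 237 299 220 266
hopper s 660 [0.5832 0.1888 0.1906] minrect mm [573.7 213.3] [146.7 104.5] 88.2 z [0.1855 0.1911 0.1947] pix 300 369 211 274
lever s 334 [0.4712 0.1647 0.2077] minrect mm [468.9 166.4] [35.5 51.3] 82.0 z [0.195  0.2094 0.2152] pix 350 375 187 207
carriage 3783 [ 0.5647 -0.0626  0.0212] minrect mm [561.2 -68.6] [418.   87.1] 87.6 z [0.0133 0.0208 0.0287] pix 222 396 193 232
```

View pics/topz.png

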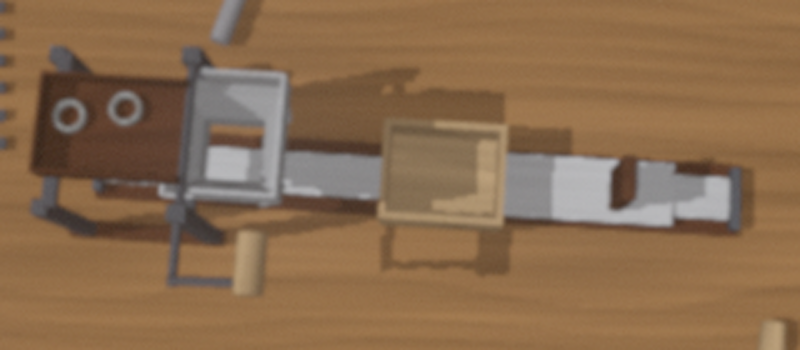

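View pics/scz.png

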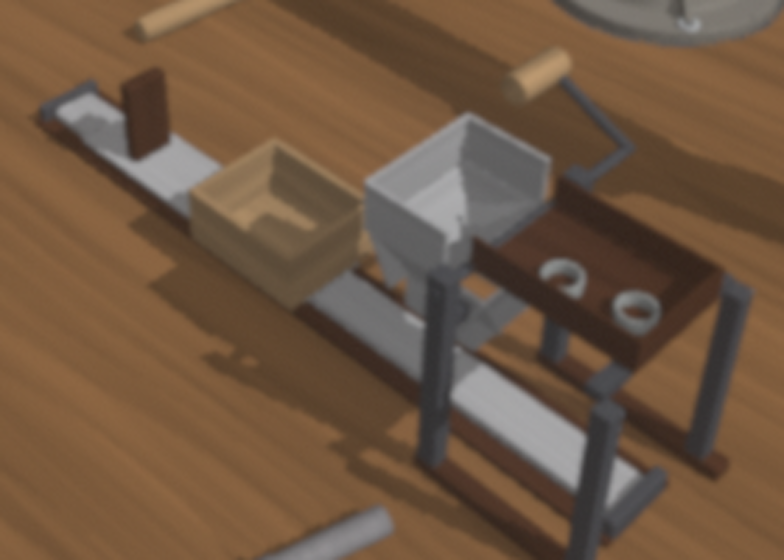

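```bash
python3 - <<'E'
from h import *
yd=np.array([.0425,.9991]); xd=np.array([yd[1],-yd[0]])
B=np.array([.5672,.0094])
for n,win in(("top",(182,222,160,230)),("scene",(295,372,205,280))):
    X=cloud(n,np.load(n+"0.npy")); u0,u1,v0,v1=win
    P=X[v0:v1,u0:u1].reshape(-1,3); P=P[(P[:,2]>.186)&(P[:,2]<.2)]
    s=(P[:,:2]-B)@np.c_[xd,yd]*1000
    k=(s[:,0]>-65)&(s[:,0]<65); s=s[k]
    print(n,len(s),"x",np.percentile(s[:,0],[0,1,3,50,97,99,100]).round(1),"y",np.percentile(s[:,1],[0,1,3,10,50,97,100]).round(1))
    print(np.histogram(s[:,1],bins=np.arange(90,260,5)))
    print(np.histogram(s[:,0],bins=np.arange(-65,66,5)))
# ray based corners, from zoom
f=lambda a,b:(100+(a+.5)/2.5-.5,140+(b+.5)/2.5-.5)
for a,b in((290,71),(282,204),(190,204)):
    P=onplane("top",*f(a,b),.194)[:2]; print("top corner",((P-B)@np.c_[xd,yd]*1000).round(1))
g=lambda a,b:(170+(a+.5)/2.8-.5,170+(b+.5)/2.8-.5)
for nm,a,b in(("-y+x",366,182),("-y-x",470,113),("+y-x",551,158)):
    P=onplane("scene",*g(a,b),.194)[:2]; print("scene",nm,((P-B)@np.c_[xd,yd]*1000).round(1))
for nm,(a,b) in(("l",f(234,262)),("r",f(267,262)),):
    P=onplane("top",a,b,.204)[:2]; print("lever",nm,P,((P-B)@np.c_[xd,yd]*1000).round(1))
E
```

```text
top 229 x [-51.2 -51.  -50.9   7.9  50.3  50.7  51. ] y [131.9 132.1 132.2 132.5 139.4 192.5 197.6]
(array([ 0,  0,  0,  0,  0,  0,  0,  0, 93, 24, 11,  9, 11,  8, 14, 11, 11,
        8, 10,  8,  8,  3,  0,  0,  0,  0,  0,  0,  0,  0,  0,  0,  0]), array([ 90,  95, 100, 105, 110, 115, 120, 125, 130, 135, 140, 145, 150,
       155, 160, 165, 170, 175, 180, 185, 190, 195, 200, 205, 210, 215,
       220, 225, 230, 235, 240, 245, 250, 255]))
(array([ 0,  0, 27, 31,  6,  6,  4,  6,  6,  5,  5,  6,  4,  6,  5,  5,  5,
        5,  6,  5,  4,  5, 68,  9,  0,  0]), array([-65, -60, -55, -50, -45, -40, -35, -30, -25, -20, -15, -10,  -5,
         0,   5,  10,  15,  20,  25,  30,  35,  40,  45,  50,  55,  60,
        65]))
scene 629 x [-53.9 -52.5 -51.6  37.3  49.1  49.5  50.4] y [130.3 131.6 132.4 134.  173.3 275.8 282.6]
(array([  0,   0,   0,   0,   0,   0,   0,   0, 129,  54,  16,  20,  22,
        18,  23,  23,  17,  21,  18,  23,  23,  24,   4,   0,   8,  21,
        15,  10,  15,  13,  11,  14,  11]), array([ 90,  95, 100, 105, 110, 115, 120, 125, 130, 135, 140, 145, 150,
       155, 160, 165, 170, 175, 180, 185, 190, 195, 200, 205, 210, 215,
       220, 225, 230, 235, 240, 245, 250, 255]))
(array([  0,   0,  62,  80,  28,   8,   7,   7,   8,   8,   7,  10,   8,
         9,   7,   9,   7,  11,   9,   9, 135,  57, 141,   2,   0,   0]), array([-65, -60, -55, -50, -45, -40, -35, -30, -25, -20, -15, -10,  -5,
         0,   5,  10,  15,  20,  25,  30,  35,  40,  45,  50,  55,  60,
        65]))
top corner [ 52.3 128.1]
top corner [-56.  125.3]
top corner [-60.7 198.4]
scene -y+x [ 47.8 134. ]
scene -y-x [-53.3 133.6]
scene +y-x [-53.7 200.8]
lever l [0.46891946 0.17129362] [-105.1  157.6]
lever r [0.46951166 0.14557934] [-103.4  131.9]
```

```bash
python3 - <<'E'
from h import *
p=cv2.imread("pics/top0.png"); q=cv2.imread("pics/scene0.png")
cv2.imwrite("pics/tz2.png",cv2.resize(p[155:235,165:225],None,fx=7,fy=7,interpolation=cv2.INTER_CUBIC))
cv2.imwrite("pics/sz2.png",cv2.resize(q[200:300,290:390],None,fx=6,fy=6,interpolation=cv2.INTER_CUBIC))
yd=np.array([.0425,.9991]); xd=np.array([yd[1],-yd[0]]); B=np.array([.5672,.0094])
np.set_printoptions(linewidth=200)
for n,rows,u0,u1 in(("top",(188,194,200),176,222),("scene",(240,255,262,270,276,282),305,360)):
    X=cloud(n,np.load(n+"0.npy"))
    for v in rows:
        P=X[v,u0:u1:2]; s=(P[:,:2]-B)@np.c_[xd,yd]*1000
        print(n,v); print(np.c_[np.arange(u0,u1,2),s,P[:,2]*1000].round(0).astype(int).T if not np.isnan(s).any() else np.c_[s,P[:,2]*1000].round(0).T)
E
```

```text
top 188
[[176 178 180 182 184 186 188 190 192 194 196 198 200 202 204 206 208 210 212 214 216 218 220]
 [ 11  20  22  24  26  27  27  27  27  27  27  27  27  28  27  26  22  21  11  18  52  53  53]
 [209 215 212 209 207 203 198 194 189 185 180 175 170 166 161 156 149 143 132 132 150 145 140]
 [172 128 120 114 102 101 103 103 105 104 106 109 112 108 111 119 137 143 191 163   0  -1   0]]
top 194
[[176 178 180 182 184 186 188 190 192 194 196 198 200 202 204 206 208 210 212 214 216 218 220]
 [  7   8   9  12  32  32  32  32  33  33  34  34  34  34  34  12  10  -2   1   7  38  37  39]
 [218 215 211 210 226 221 216 211 206 201 197 191 187 182 177 154 148 135 133 133 149 144 139]
 [128 123 121 104   5   4   7   8   4   6   4   6   5   6   6 123 132 196 180 153  -3   1  -3]]
top 200
[[176 178 180 182 184 186 188 190 192 194 196 198 200 202 204 206 208 210 212 214 216 218 220]
 [ -7  -5  -4  -1  15  16  16  16  17  17  17  17  18  18  18  -2  -4 -13 -10  21  22  22  22]
 [216 213 210 209 222 218 212 208 204 198 194 189 185 180 174 152 146 134 132 151 147 142 137]
 [131 124 119 101  16  12  16
[... 2211 characters left out ...]
  24   1  -6 -12  38  40  40]
 [ 90  93  92  93  95 154 161 165 170 209 215 218 221 221 222 213 221 223 227 137 232 225 213 213 213 251 256 260]
 [ 15  14   8   6   4  90  98 100 104 162 167 168 169 165 162 144 153 153 156  -1 156 140 116 111 107 168 173 177]]
scene 282
[[ -4.  -7.  -9. -13. -18.  nan -28. -32.  70.  73.  71.  71.  70.  62.  55.  49.  46.  47.  35.  42.  38.   6.  -2.  -6. -16. -90. -97. -96.]
 [103. 105. 109. 111. 113.  nan 115. 117. 206. 212. 215. 219. 222. 221. 219. 219. 221. 226. 221. 231. 232. 214. 213. 214. 212. 167. 167. 173.]
 [ 15.  15.  16.  15.  12.  nan   7.   6. 144. 151. 151. 154. 156. 149. 143. 139. 139. 142. 130. 142. 140. 104.  97.  95.  87.   1.  -4.   0.]]
```

View pics/tz2.png

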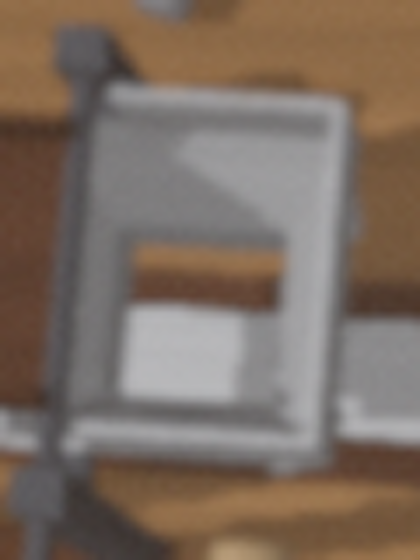

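View pics/sz2.png

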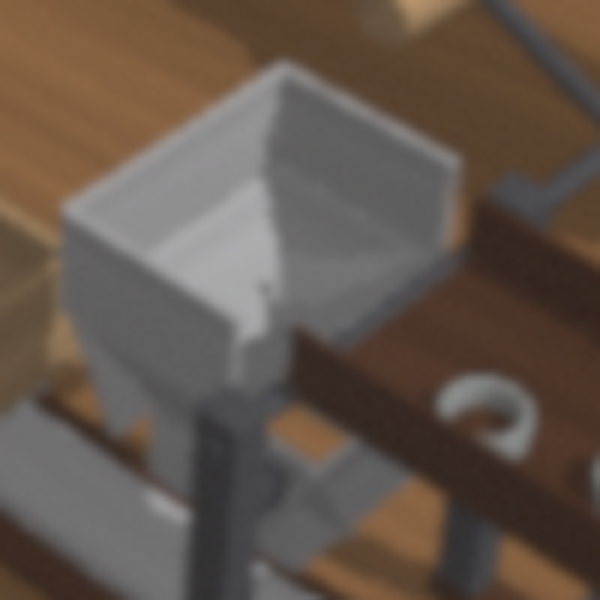

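Axis of the spout lies about 181.5 mm ahead of the box along the rail, direction (0.0425, 0.999). The hopper edge, the spout walls and the stated 98 mm all agree on this. I'll lift over the stand, then pinch the tab.

```bash
python3 - <<'E'
from h import *
Q=[0,.0213,.99977,0]
s=env.get_state(); p=s["tcp_pos"]
env.movel([p[0],p[1],.40],velocity=.25)
env.reach([.5600,-.1550,.36],Q)
env.movel([.5600,-.1550,.22],velocity=.25)
s=env.get_state(); print(s["time"],s["tcp_pos"],s["orientation"],s["force"])
a,d=camera("scene"); cv2.imwrite("pics/s1.png",a)
E
```

```text
4.475 [ 0.56066498 -0.15541697  0.22100454] [ 6.27203635e-04  2.13779500e-02  9.99771215e-01 -3.26425747e-04] [0.31266459 0.69102955 0.87589624]
```

View pics/s1.png

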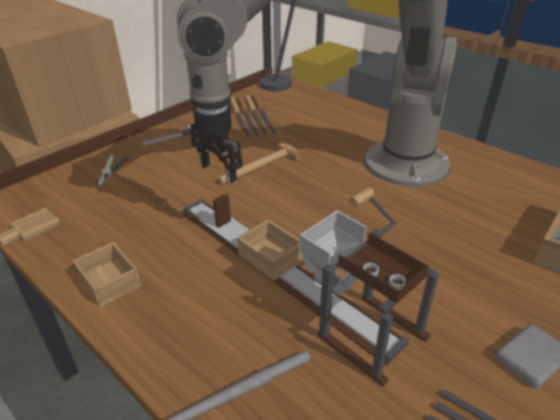

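The open gripper at (218,155) is straddling above the tab at (222,210), with the jaws along the rail. Next: descend, grip and push.

```bash
python3 - <<'E'
from h import *
T=np.array([.5602,-.1551]); yd=np.array([.0425,.9991])
print(env.movel([*T,.134],velocity=.12,stop_force=8))
print(env.grip(.008,f_grip=25)); s=env.get_state(); print(s["time"],s["tcp_pos"],s["opening"],s["force"])
E2=T+yd*.1815
print(env.movel([*E2,.134],velocity=.07,stop_force=25))
env.dwell(.2)
s=env.get_state(); print(s["time"],s["tcp_pos"],s["opening"],s["force"])
for n in("scene","top"):
    a,d=camera(n); cv2.imwrite(f"pics/{n}2.png",a); np.save(n+"2.npy",d)
E
cat > chk.py <<'E'
from h import *
import sys
k=sys.argv[1]
yd=np.array([.0425,.9991]); xd=np.array([yd[1],-yd[0]]); B=np.array([.5672,.0094])
for n in("top","scene"):
    X=cloud(n,np.load(f"{n}{k}.npy")).reshape(-1,3)
    s=(X[:,:2]-B)@np.c_[xd,yd]*1000; z=X[:,2]*1000
    m=(z>62)&(z<76)&(abs(s[:,0])<52)&(s[:,1]>60)&(s[:,1]<260)
    print(n,m.sum(),"box y",np.percentile(s[m,1],[0,1,3,97,99,100]).round(1),"x",np.percentile(s[m,0],[1,99]).round(1))
    m=(z>88)&(z<104)&(abs(s[:,0])<30)&(s[:,1]>-20)&(s[:,1]<60)
    if m.any(): print("tab",m.sum(),np.percentile(s[m,1],[2,98]).round(1))
    m=(z>186)&(z<200)&(abs(s[:,0])<53)&(s[:,1]>100)&(s[:,1]<150); print("hopper -y edge",np.percentile(s[m,1],[1,3]).round(1))
E
python3 chk.py 2
```

```text
False
False
6.0333 [ 0.56027119 -0.15522217  0.13420559] 0.01369212510540799 [0.1258144  0.25031943 3.64480024]
False
8.975 [0.56768147 0.02714726 0.13415517] 0.01374424051441343 [-3.06149975 -1.86821898  7.70093129]
top 47 box y [132.1 133.1 134.3 217.4 217.5 217.6] x [-46.5  45.2]
hopper -y edge [132.2 132.4]
scene 555 box y [125.6 127.7 129.  240.6 241.1 242.2] x [-44.8  45.1]
tab 118 [-0.4 39.3]
hopper -y edge [131.1 131.3]
```

View pics/scene2.png

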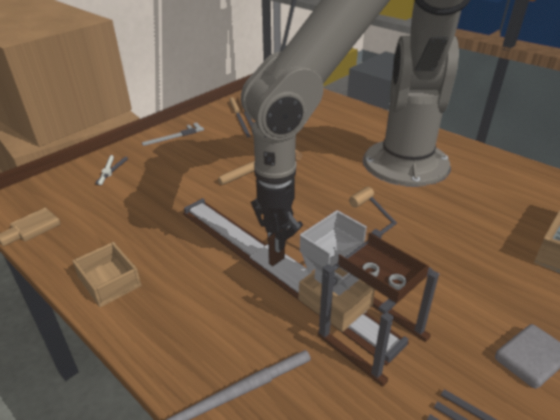

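View pics/top2.png

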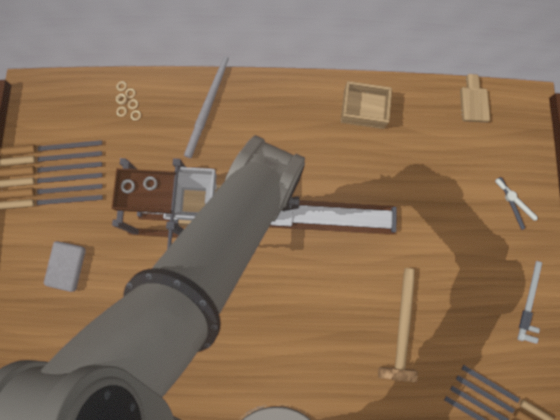

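```bash
python3 - <<'E'
from h import *
env.grip(.085)
s=env.get_state(); p=s["tcp_pos"]
env.movel([p[0],p[1],.26],velocity=.25)
env.reach([.50,-.22,.36],[0,.0213,.99977,0])
for n in("scene","top"):
    a,d=camera(n); cv2.imwrite(f"pics/{n}3.png",a); np.save(n+"3.npy",d)
print(env.get_state()["time"])
E
python3 chk.py 3; python3 - <<'E'
import cv2
cv2.imwrite("pics/s3z.png",cv2.resize(cv2.imread("pics/scene3.png")[200:340,230:430],None,fx=4,fy=4,interpolation=cv2.INTER_CUBIC))
E
```

```text
11.5833
top 247 box y [127.9 128.  128.1 213.4 216.5 217.9] x [-46.7  44.7]
tab 113 [12.3 25.3]
hopper -y edge [132.  132.1]
scene 547 box y [127.1 128.1 129.2 240.3 240.6 241.2] x [-44.4  44.9]
tab 130 [13.1 27.4]
hopper -y edge [131.3 131.8]
```

View pics/top3.png

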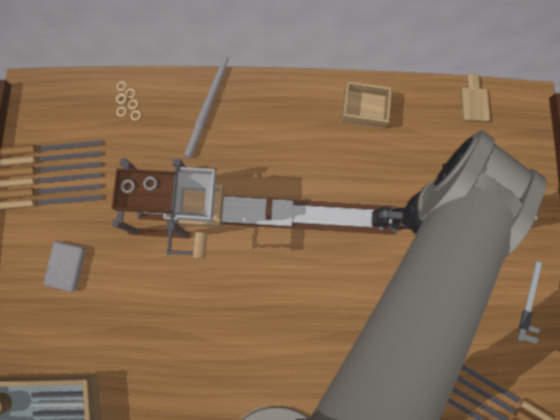

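View pics/s3z.png

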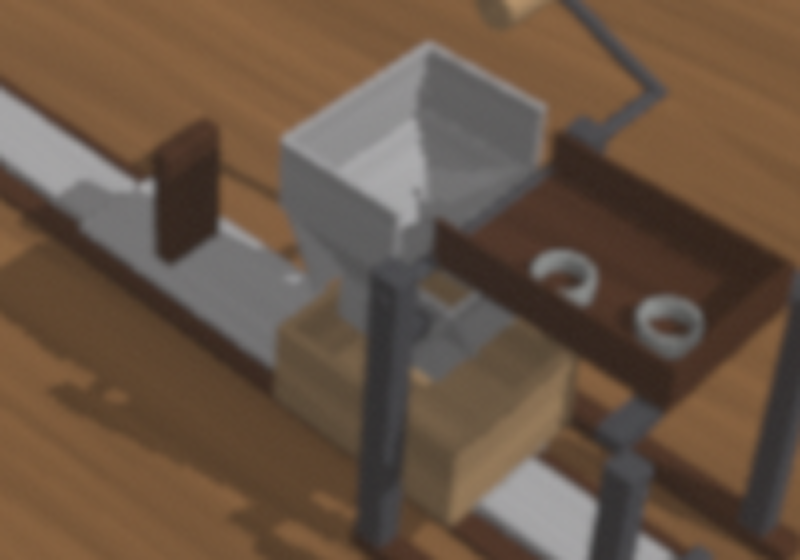

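The box is within about 1–2 mm of the spout axis: tab 183.8 mm and box edge 184, against a spout axis of 181–183. The spout is inside the rim in both views. Next I'll press the lever with the fingers closed.

```bash
python3 - <<'E'
from h import *
yd=np.array([.0425,.9991]); xd=np.array([yd[1],-yd[0]]); B=np.array([.5672,.0094])
L=B-xd*.1065+yd*.142; print(L)
Q=[0,.0213,.99977,0]
env.grip(0.0)
env.reach([*L,.37],Q)
env.movel([*L,.315],velocity=.15)
c=env.movel([*L,.275],velocity=.03,stop_force=2)
s=env.get_state(); print(c,s["time"],s["tcp_pos"],s["opening"],s["force"])
for n in("scene",):
    a,d=camera(n); cv2.imwrite(f"pics/{n}4.png",a)
E
```

```text
[0.46683085 0.15579845]
True 15.1667 [0.46663047 0.15558917 0.28717051] -0.0002996458714893161 [-0.17542725  0.15016091  2.8301094 ]
```

View pics/scene4.png

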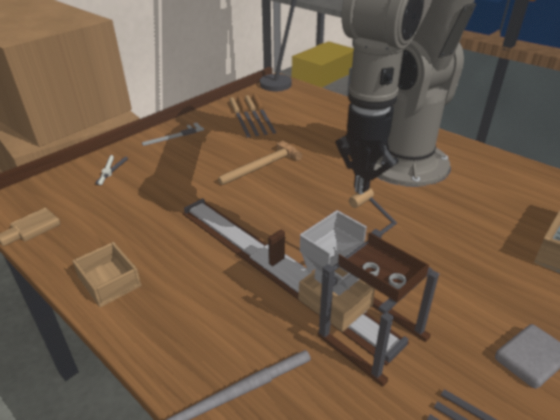

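Contact came at tip height 0.214, against an expected 0.216. The closed fingers sit on the bar at (362,197). Pressing down to a tip height of 0.147 (69 mm of travel).

```bash
python3 - <<'E'
from h import *
L=env.get_state()["tcp_pos"][:2]
L=np.array([.46683,.1558])
c=env.movel([*L,.2205],velocity=.05,stop_force=15)
s=env.get_state(); print(c,s["time"],s["tcp_pos"],s["force"])
env.dwell(2.0)
s=env.get_state(); print(s["time"],s["tcp_pos"],s["force"])
for n in("scene","top"):
    a,d=camera(n); cv2.imwrite(f"pics/{n}5.png",a); np.save(n+"5.npy",d)
E
python3 - <<'E'
import cv2
cv2.imwrite("pics/s5z.png",cv2.resize(cv2.imread("pics/scene5.png")[170:340,230:430],None,fx=3.5,fy=3.5,interpolation=cv2.INTER_CUBIC))
E
```

```text
False 16.7083 [0.46662714 0.15574153 0.22055604] [-0.40369892  0.83709056  1.68711085]
18.7083 [0.46684798 0.15576205 0.22050993] [-0.61919946 -0.38436368  1.8824065 ]
```

View pics/s5z.png

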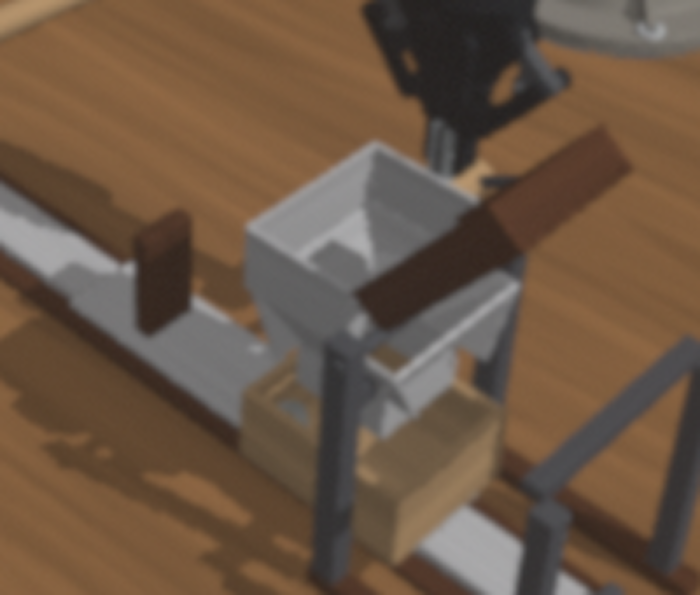

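View pics/top5.png

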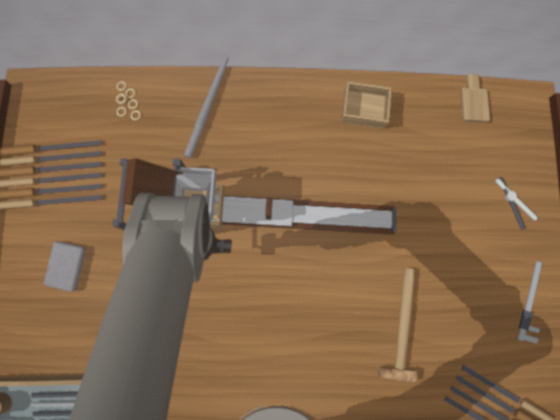

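The tray is fully tipped and a ring shows in the box at (295,405) in the zoom. I'll let the tray return gently, retreat, and check.

```bash
python3 - <<'E'
from h import *
L=np.array([.46683,.1558])
env.movel([*L,.30],velocity=.06)
env.movel([*L,.38],velocity=.25)
env.reach([.50,-.25,.38],[0,.0213,.99977,0])
env.dwell(.5)
for n in("scene","top"):
    a,d=camera(n); cv2.imwrite(f"pics/{n}6.png",a); np.save(n+"6.npy",d)
    w=a[190:340,250:450] if n=="scene" else a[150:240,100:240]
    f=4 if n=="scene" else 5.5
    cv2.imwrite(f"pics/{n}6z.png",cv2.resize(w,None,fx=f,fy=f,interpolation=cv2.INTER_CUBIC))
s=env.get_state(); print(s["time"],s["force"])
E
python3 chk.py 6
```

```text
22.8583 [-0.37717025  0.05058809  0.11173622]
top 249 box y [127.6 127.8 128.  213.2 216.6 218.8] x [-46.6  44.7]
tab 114 [12.3 25.3]
hopper -y edge [132.  132.1]
scene 550 box y [126.7 128.2 129.6 240.5 240.9 241.7] x [-44.5  45.2]
tab 125 [13.2 26.7]
hopper -y edge [131.1 131.7]
```

View pics/scene6z.png

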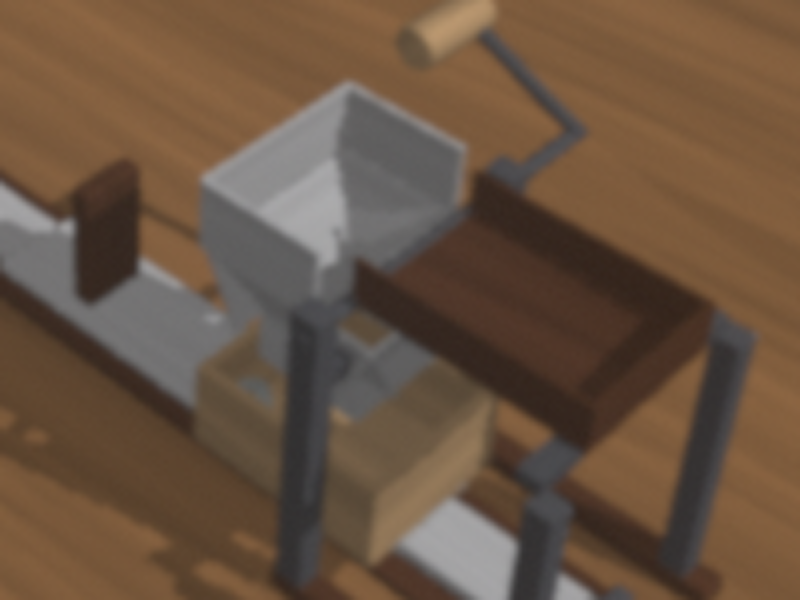

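View pics/top6z.png

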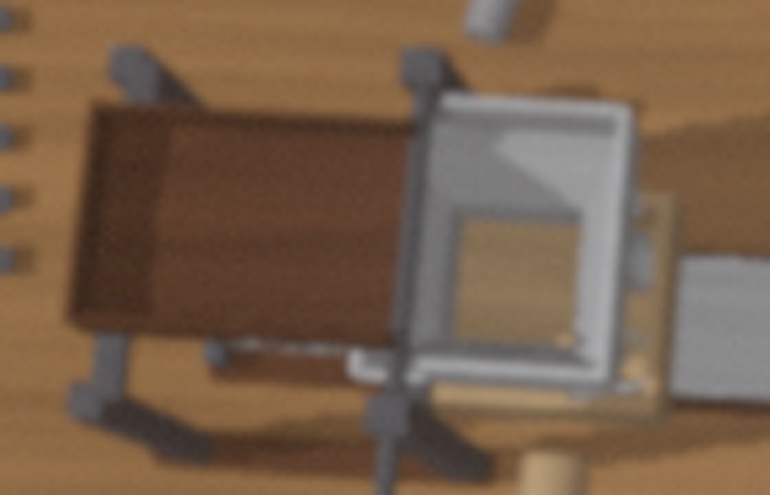

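```bash
python3 - <<'E'
from h import *
a=cv2.imread("pics/top3.png")[170:240,180:240];b=cv2.imread("pics/top6.png")[170:240,180:240]
c=cv2.imread("pics/scene3.png")[270:310,290:330];d=cv2.imread("pics/scene6.png")[270:310,290:330]
r=lambda i,f:cv2.resize(i,None,fx=f,fy=f,interpolation=cv2.INTER_CUBIC)
t=np.hstack([r(a,5),r(b,5)]); u=np.hstack([r(c,5.0),r(d,5.0)])
u=cv2.copyMakeBorder(u,0,0,0,t.shape[1]-u.shape[1],cv2.BORDER_CONSTANT); cv2.imwrite("pics/cmp.png",np.vstack([t,u]))
yd=np.array([.0425,.9991]); xd=np.array([yd[1],-yd[0]]); B=np.array([.5672,.0094])
for q in((215.9,195.9),(215,210.5)):
    print(((onplane("top",*q,.033)[:2]-B)@np.c_[xd,yd]*1000).round(1))
E
```

```text
[ 26.4 144.2]
[ -8.4 143.4]
```

View pics/cmp.png

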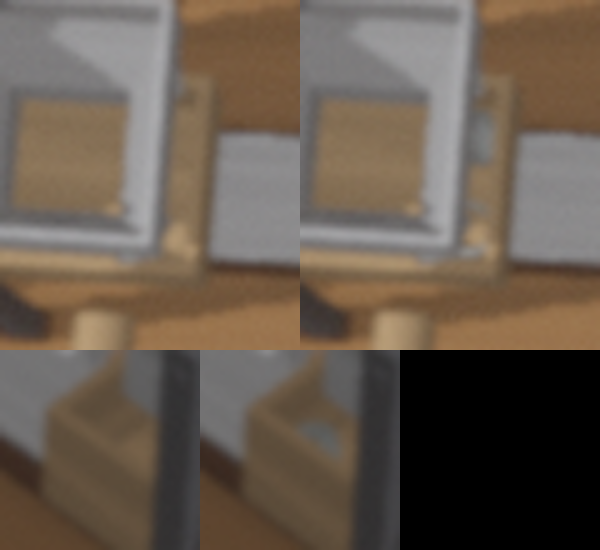

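```bash
python3 - <<'E'
from h import *
job.job_done(); print(env.get_state()["time"])
E
```

```text
the job is handed in; nothing more can be done
the job is handed in; nothing more can be done
```

I centred the box under the spout, tipped both rings into it with the lever, and handed the job in at about 23 s.

**How:** I pinched the push tab from above and slid the carriage about 182 mm. Then I let go and pressed the lever bar about 67–69 mm down with the fingers closed. I held it for 2 s, eased the tray back to level and moved the arm away.

**Checks after the arm retreated:**
- **Tray and hopper:** the tray is empty and level. I saw no ring on the hopper or the bench.
- **Rings:** new metal patches appear inside the box's -y end in the top view. They are one whole ring, plus two arcs about 20 mm apart that I read as the second ring. The hopper hides the rest of the box, so neither ring was seen completely. The scene view also shows metal there.
- **Box position:** the box centre measures 184 mm along the rail. The spout axis comes out at 181 to 183 mm depending on which hopper edge is used, so the box may sit 1–3 mm past centre. I left it there because that is about the calibration's accuracy. It did not move between the push and the hand-in.
- **Contact:** the wrist force stayed under about 8 N at the points I read it, and the gripper never touched the rings.

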